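Stand the tipped flux bottles up in the bench lane and close its turnbutton

ROBOT

A 6-joint arm with a two-finger parallel gripper is mounted at the origin on the work surface. World frame = base frame: x ahead of the robot, y to its left, z up, the work surface at z = 0. Lengths are in m, angles in rad, forces in N, time in s.
With the tool pointing down it reaches from about 0.35 to 0.85 m from the base axis. Payload 8.1 kg.
Tool frame: the origin (TCP) lies on the centre line of the jaws, within the pads' length; the fingertips stand robot.tips_ahead ahead of it and the grasp point (between the pads) lies 6 mm ahead of it (robot.tips_ahead is the distance from the TCP to the fingertips, in m); z points along the fingers, y is the line along which they close (so a half turn about z gives the same grasp; the last joint's range is limited). The gripper opens to 93 mm and grips with 3 to 60 N. Pads are 15 mm wide; open, the fingers measure 128 mm over their backs; the gripper's body (75 mm by 188 mm) begins 65 mm behind the grasp point.
Start: joints at [-1.285, 0.13, 1.488, -0, 1.523, -0.085], TCP at [0.217, -0.559, 0.244] pointing down, gripper open.
Joint ranges: [-2.96, 2.96], [-0.89, 2.26], [0.02, 2.5], [-1.34, 4.48], [0, 2.73], [-2.66, 2.66]. Speed limits (rad/s): [2.39, 2.39, 2.79, 3.14, 3.14, 3.14].

INTERFACE

Orientations are given as a rotation vector (axis times angle).
In Python, from plant import robot gives the robot as it stands.
- The arm moves only by the tool apply_moves, never from a script. Its arguments are lists of equal length, an entry for each row: "delta_pos": the shift along the tool's x, y, z in cm, a list of three; "twist": the turn about the tool's z in rad. A call has 1 to 8 rows; each row shifts and turns the commanded pose from where the row before left it, along the tool's axes as they then stand; what a row does not reach is not made up. A row lasts 1/8 s, in which the tool goes at most 62.5 mm and 10.7 degrees, less where a joint would pass 70% of its speed; a pose out of reach is approached as far as the arm can. A call with a gripper value outside its range is refused whole. "gripper" is the finger opening in cm, from 0 to 9.3, set as the call begins (left out, the last holds). The fingers move at their own pace and stop on an object; "squeeze" is the grip in N (left out, the last holds). Time passes only in rows, so rows that do not move let the fingers close. It gives the time, the measured TCP pose, the force, the opening and the grip force at its end, in the units of the state.
- robot.read_state(): the state, without advancing time (a new reading comes with each control period).
- robot.read_camera(name): name is "scene" or "top" or "wrist"; returns a dict with "frame" (480x640x3 uint8, red, green, blue), "vertical_fov" (degrees; the focal length in pixels is half the picture's height over the tangent of half this angle, whatever the lens; pixels are square), "cx", "cy" (the principal point, pixels), "R" (3x3) and "t" (3): a world point X has camera coordinates R X + t. Camera axes: x right, y down, z forward; pixel columns grow to the right and rows downward; lengths in m; the calibration is good to about 2 mm. A picture is of the moment at which its call begins. There is no depth.
- robot.close_job(): hands the job in; it is judged then, once.
The state is a dict: "t": time; "q": joint angles; "dq": joint speeds; "joint_torque": joint torques, N m; "tool_pos": TCP position; "orientation": TCP orientation; "force": force on the tool from outside, world axes, zero at the start; "wrist_torque": the same for the moment, N m; "opening": finger opening in m; "gripper_force": force on a finger pad.
Only numpy, scipy, OpenCV 4.12 (cv2) and the standard library are available. Lean on these libraries where they do the work, as an engineer would, in place of code of your own. Each camera call takes 0.05 s, during which the arm holds its last target. There are 200 camera calls.

TASK

Two white dispensing bottles have tipped over in the aluminium bottle lane on the repair bench: stand each one upright on its foot in the lane, one in each of the two gaps between the three low containers, and let go. Then turn the turnbutton at the lane's open end shut across the mouth, against its stop post. Leave the three containers in the lane standing practically where they are, and do not disturb anything else on the bench.

Things in the scene. Friction and masses are not known exactly. Their poses are not given: they have to be found in the camera images.
- lane: aluminium lane fixed to the bench, 62 mm wide (x), 530 mm long (y); floor of two strips, tops 4 mm above the table, a 14 mm slot between them; 56 mm wide inside between lips, tops at 9 mm; 30 mm end wall at -y, open at +y. Origin on the table under its centre. Containers stand at about y = -220, 0, +220 mm; the gaps are around y = -110 and +110 mm
- button (a joint): turnbutton at the lane's +y end: a steel bar 10 mm wide and 10 mm high (22 to 32 mm above the table), 92 mm long from its vertical pivot, swinging level. 0 = shut: the bar lies along the lane's +x, across the mouth, at the stop post; positive (rad, up to 1.75) = open, the free end swung out towards the lane's +y, counterclockwise from above. Stiff enough to stay where it is left
- button_pivot (a point): on the turnbutton's pivot axis at bar mid-height, 27 mm above the table; in the lane at (-42, 270) mm
- button_knob (a point): top centre of the turnbutton's knob: a black upright pin 12 mm in diameter near the bar's free end, 85 mm from the pivot, from the bar up to 52 mm above the table
- bottle_a: white plastic dispensing bottle: body 42 mm diameter over the lower 70 mm, narrower top, 100 mm long in all, about 90 g. Its top ends in a grey pointed nozzle. Starts lying along the lane, axis 24 mm above the table. Origin in the middle of its axis, 50 mm from the foot; z axis runs from foot to top (standing: z up, origin 54 mm above the table)
- bottle_b: white plastic dispensing bottle: body 42 mm diameter over the lower 70 mm, narrower top, 100 mm long in all, about 90 g. Its top is a black screw cap, 26 mm diameter. Starts lying along the lane, axis 24 mm above the table. Origin in the middle of its axis, 50 mm from the foot; z axis runs from foot to top (standing: z up, origin 54 mm above the table)
- jar: solder-paste jar, white with grey lid, 48 mm diameter, 44 mm high, standing in the lane. Origin under its centre
- tin: flux tin, steel with brass lid, 47 mm diameter, 36 mm high, standing in the lane. Origin under its centre
- carton: small cardboard carton 42 x 42 mm, 46 mm high, standing in the lane. Origin under its centre
- board: bystander: green circuit board, 100 x 160 mm, 12 mm high with its parts, flat on the bench. Origin under its centre
- spool: bystander: solder spool 52 mm diameter, 38 mm high. Origin under its centre
- cleaner: bystander: brass-wool tip cleaner, black pot 72 mm diameter, 31 mm high. Origin under its centre
- driver: bystander: screwdriver, 160 mm long, lying on the bench
There are look-alikes about, which are no part of the job. There is more than one size of the carton; the one meant has the size given above.

How it is judged:
By the outcome, as a careful person would: the job done as asked, in the order asked, and still so for the second after the job is handed in, with the robot touching nothing.
It also fails if it takes over 69 s, if anything falls off the work surface, if the arm or the gripper's body presses on something with over 40 N, if the wrist force passes 120 N, or if a joint passes its speed limit or range.

## Working session

There is one attempt and no reset: what is moved stays moved. The work goes in short steps, Python scripts to look and compute and a tool call to move; the robot and the scene stay as the last step left them, time stands still between calls to the robot, and variables do not carry over. Pictures are saved under pics/ and viewed, at most 10 in all, crops included, and the job is handed in when it is done.

Besides the shell and the picture viewer there is one more tool, called after ">>>" as name(argument=value, ...) on one line, values as JSON. apply_moves: Moves the arm, as the interface text tells. Its arguments: {"type":"object","properties":{"delta_pos":{"type":"array"},"twist":{"type":"array"},"gripper":{"type":"number"},"squeeze":{"type":"number"}},"required":["delta_pos","twist"]}

```bash
mkdir -p pics; ls
cat > h.py <<'E'
import numpy as np,cv2
from plant import robot
def cam(n,save=None):
    c=robot.read_camera(n)
    if save: cv2.imwrite('pics/'+save,c['frame'][:,:,::-1])
    c['f']=240/np.tan(np.radians(c['vertical_fov'])/2); return c
def ray(c,u,v,z):
    d=np.array([(u-c['cx'])/c['f'],(v-c['cy'])/c['f'],1]); R=np.array(c['R']);o=-R.T@c['t'];d=R.T@d
    return o+d*(z-o[2])/d[2]
def proj(c,X):
    p=np.array(c['R'])@np.array(X)+c['t']; return c['cx']+c['f']*p[0]/p[2],c['cy']+c['f']*p[1]/p[2]
E
python3 - <<'E'
from h import *
for n in('top','scene'):
    c=cam(n,n+'0.png'); print(n,c['vertical_fov'],c['cx'],c['cy'],np.round(-np.array(c['R']).T@c['t'],3),np.round(c['R'],3).tolist(),[k for k in c])
print(robot.tips_ahead,robot.read_state())
E
```

```text
pics
top 54.947182884725024 313.1867771124275 241.04282366158606 [ 0.406 -0.027  0.92 ] [[0.012, -1.0, -0.007], [-0.998, -0.012, -0.056], [0.056, 0.008, -0.998]] ['frame', 'vertical_fov', 'cx', 'cy', 'R', 't', 'f']
scene 55.8039058200521 320.840280379409 245.70368467278664 [ 0.908 -0.27   0.764] [[0.455, 0.89, 0.004], [0.738, -0.375, -0.561], [-0.498, 0.259, -0.828]] ['frame', 'vertical_fov', 'cx', 'cy', 'R', 't', 'f']
0.025 {'t': 0.1, 'q': array([-1.28543647e+00,  1.31035924e-01,  1.48918018e+00,  3.77975113e-06,
        1.52303335e+00, -8.54233013e-02]), 'dq': array([-1.27326949e-03, -1.52236598e-03, -2.29429174e-03, -1.29750666e-03,
       -8.36851899e-05, -1.20182730e-03]), 'joint_torque': array([ 1.77519334e-03, -5.61341250e+01, -4.93095446e+01,  7.70648732e-02,
        2.91480980e-02, -2.53652996e-05]), 'tool_pos': array([ 0.21727926, -0.55875558,  0.24271665]), 'orientation': array([-3.08613817e+00, -5.78789990e-01,  2.53700233e-04]), 'force': array([-0.13591238,  0.11670308, -0.11833031]), 'wrist_torque': array([0.01668296, 0.06766025, 0.00298371]), 'gripper_force': 0.0, 'opening': 0.09287646288648975}
```

View pics/top0.png

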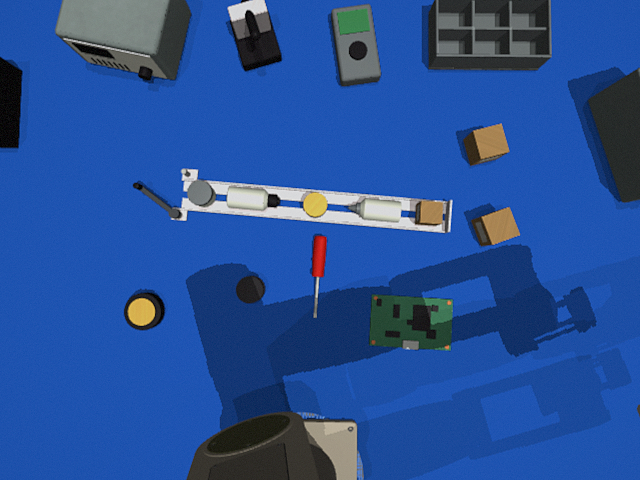

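View pics/scene0.png

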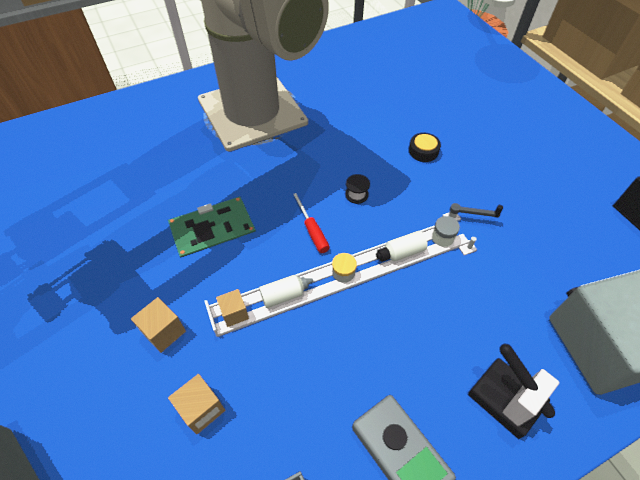

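The top view shows the lane from (180,195) on the left (its open +y end) to (450,215). The left bottle, at (250,198), has a black cap facing −y, so it is B. The right one, at (378,210), has a nozzle facing +y, so it is A. The jar is at (201,192), the tin at (315,204) and the in-lane carton at (430,212).

The cartons at (487,144) and (497,226) are larger look-alikes outside the lane. The button is open, with its pivot at (178,214) and knob at (138,186).

I'll enlarge the lane next.

Run:
```python
import cv2,numpy as np
a=cv2.imread('pics/top0.png')[160:245,125:465]; b=cv2.imread('pics/scene0.png')[195:345,195:515]
a=cv2.resize(a,(800,200),interpolation=cv2.INTER_CUBIC); b=cv2.resize(b,(800,375),interpolation=cv2.INTER_CUBIC)
cv2.imwrite('pics/crop1.png',np.vstack([a,b]))
```

```text
(no output)
```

View pics/crop1.png

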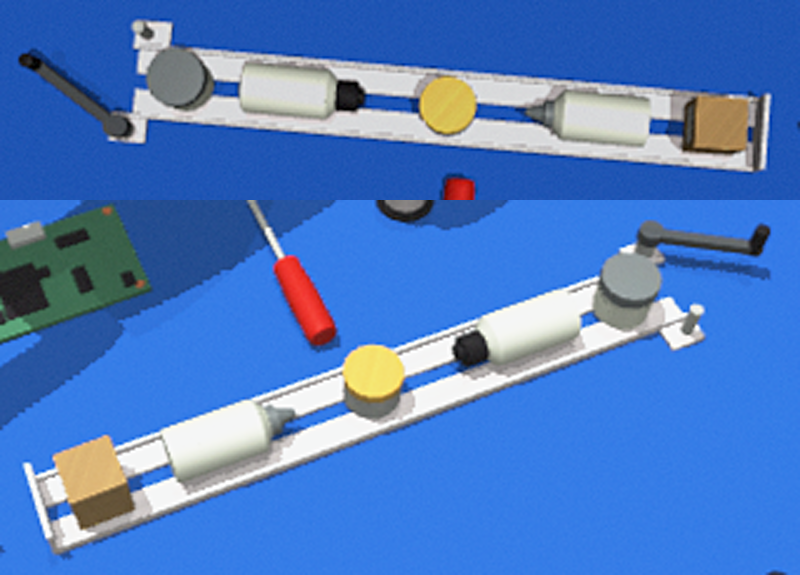

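Run:
```python
from h import *
c=cam('top');s=cam('scene')
P={'jar':(180,76,.044),'tin':(447,104,.036),'carton':(722,124,.046),'pivot':(121,124,.034),'knob':(31,61,.052),'post':(141,27,.03),'Bfoot':(242,88,.024),'Bcap0':(337,95,.024),'Btop':(364,96,.024),'Atip':(527,112,.024),'Ashould':(556,116,.024),'Afoot':(649,121,.024),'wall+':(766,95,.03),'wall-':(763,170,.03)}
W={k:ray(c,125+u/2.353,160+v/2.353,z) for k,(u,v,z) in P.items()}
for k in W: print(k,np.round(W[k]*1000,1))
S={'jar':(631,80,.044),'tin':(373,372-200,.036),'carton':(90,463-200,.046),'knob':(763,231-200,.052),'Btop':(457,349-200,.024),'pivot':(648,232-200,.034)}
for k,(u,v,z) in S.items(): print('scene',k,np.round(ray(s,195+u/2.5,195+(v if k=='jar' else v)/2.5,z)*1000,1))
d=W['jar']-W['carton'];print(np.hypot(*d[:2]),'yaw of lane y',np.degrees(np.arctan2(-d[0],d[1])))
print(robot.read_state()['t'])
```

```text
jar [545.2 195.5  44. ]
tin [525.9 -22.1  36. ]
carton [ 510.8 -244.4   46. ]
pivot [506.5 245.6  34. ]
knob [554.8 314.4  52. ]
post [588.  232.5  30. ]
Bfoot [538.9 148.6  24. ]
Bcap0 [534.   69.4  24. ]
Btop [533.4  47.   24. ]
Atip [521.6 -88.5  24. ]
Ashould [ 518.5 -112.5   24. ]
Afoot [ 515.2 -189.5   24. ]
wall+ [ 537.1 -284.5   30. ]
wall- [ 475.2 -281.8   30. ]
scene jar [549.  198.6  44. ]
scene tin [527.5 -21.7  36. ]
scene carton [ 508.5 -239.9   46. ]
scene knob [561.  317.7  52. ]
scene Btop [532.4  50.8  24. ]
scene pivot [510. 247.  34.]
0.4411885025847431 yaw of lane y -4.47439575602107
0.2
```

The scene view agrees with the top view to about 4 mm. The lane's yaw is −4.5° and its centre is about (526.5,−22) mm. First I'll square the tool to the lane.

>>> apply_moves(delta_pos=[[0,0,0],[0,0,0],[0,0,0],[0,0,0],[0,0,0],[0,0,0],[0,0,0],[0,0,0]], twist=[-0.14,-0.14,-0.14,-0.14,-0.14,-0.14,-0.14,-0.14], gripper=6, squeeze=4)

```text
t: 1.2
tool_pos: [0.2174, -0.5591, 0.2433]
orientation: [-2.303, -2.136, -0.0]
force: [0.6, -0.4, 1.0]
opening: 0.0599
gripper_force: 0.0
```

```bash
cat >> h.py <<'E'
from scipy.spatial.transform import Rotation as Ro
def go(*T):
    s=robot.read_state();R=Ro.from_rotvec(s['orientation']).as_matrix();p=s['tool_pos']
    print('t',s['t'],'pos',np.round(p*1000,1),'yaw of tool y',np.degrees(np.arctan2(R[1,1],R[0,1])).round(2),'tilt z',R[2,2].round(4),'F',np.round(s['force'],1),'open',round(s['opening']*1000,1),'gf',round(s['gripper_force'],1))
    for t in T:
        t=np.array(t,float); print('to',t,'tool cm',np.round(R.T@(t-p)*100,2)); p=t
E
python3 -c "
from h import *
go((.519,-.127,.18),(.534,.058,.18))"
```

```text
t 1.2 pos [ 217.4 -559.1  243.3] yaw of tool y -4.32 tilt z -1.0 F [ 0.6 -0.4  1. ] open 59.9 gf 0.0
to [ 0.519 -0.127  0.18 ] tool cm [45.35 26.82  6.35]
to [0.534 0.058 0.18 ] tool cm [1.856e+01 1.000e-01 1.000e-02]
```

>>> apply_moves(delta_pos=[[4,2.5,0],[5,3,0],[5,3,0],[5,3,0],[5,3,0],[5,3,0],[5,3,0],[5,3,0]], twist=[0,0,0,0,0,0,0,0])

```text
t: 2.2
tool_pos: [0.4836, -0.1875, 0.2437]
orientation: [2.308, 2.13, 0.0]
force: [1.3, -0.7, 0.1]
opening: 0.06
gripper_force: 0.0
```

>>> apply_moves(delta_pos=[[4,2,2],[2.3,1.3,2],[0,0,2],[0,0,0]], twist=[0,0,0,0])

```text
t: 2.7
tool_pos: [0.5191, -0.1291, 0.1813]
orientation: [-2.306, -2.129, 0.004]
force: [-0.6, 0.2, -0.4]
opening: 0.0601
gripper_force: 0.0
```

Run:
```python
from h import *
c=cam('wrist','w1.png');go((.519,-.127,.12))
for k,X in {'A shoulder':(.5185,-.1195,.024),'Atip':(.5216,-.0885,.024),'Afoot':(.5152,-.1895,.024),'tin':(.526,-.022,.036)}.items(): print(k,proj(c,X))
```

```text
t 2.75 pos [ 519.8 -129.7  182.9] yaw of tool y -4.62 tilt z -1.0 F [ 0.3 -0.2 -0.3] open 60.1 gf 0.0
to [ 0.519 -0.127  0.12 ] tool cm [ 0.26 -0.09  6.29]
A shoulder (np.float64(325.942111430659), np.float64(221.9370858370375))
Atip (np.float64(326.63322839365236), np.float64(185.23964139187265))
Afoot (np.float64(328.58114845830556), np.float64(297.7344483819729))
tin (np.float64(325.24366306732617), np.float64(97.60776258902658))
```

View pics/w1.png

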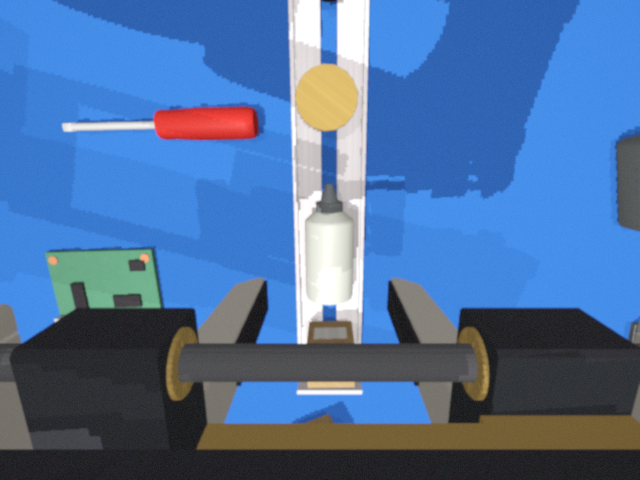

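Seen from close, A has its tip at (330,184), a grey cylindrical collar over rows 200–212 and its foot at row 303. The tin is at (327,97). I'll grip the collar, about 88 mm from the foot, and let the bottle hang upright.

```bash
python3 -c "
from h import *
go((.5215,-.101,.183),(.5215,-.101,.037))"
```

```text
t 2.75 pos [ 519.8 -129.7  182.9] yaw of tool y -4.62 tilt z -1.0 F [ 0.3 -0.2 -0.3] open 60.1 gf 0.0
to [ 0.5215 -0.101   0.183 ] tool cm [ 2.87 -0.06 -0.01]
to [ 0.5215 -0.101   0.037 ] tool cm [-0.    0.03 14.6 ]
```

>>> apply_moves(delta_pos=[[2.85,-0.05,0],[0,0,3.6],[0,0,4],[0,0,4],[0,0,2],[0,0,1],[0,0,0]], twist=[0,0,0,0,0,0,0])

```text
t: 3.62
tool_pos: [0.5227, -0.1014, 0.0381]
orientation: [2.309, 2.129, 0.0]
force: [-0.5, 0.9, 0.4]
opening: 0.0598
gripper_force: 0.0
```

>>> apply_moves(delta_pos=[[0,0,0],[0,0,0],[0,0,0],[0,0,0],[0,0,0],[0,0,0],[0,0,0],[0,0,0]], twist=[0,0,0,0,0,0,0,0], gripper=1, squeeze=5)

```text
t: 4.62
tool_pos: [0.5226, -0.1006, 0.0377]
orientation: [2.309, 2.131, 0.0]
force: [0.2, 2.6, 0.4]
opening: 0.0227
gripper_force: 5.0
```

>>> apply_moves(delta_pos=[[0,0,-1],[0,0,-1],[0,0,-1],[-0.5,0,-1],[-0.5,0,-1],[-0.5,0,-1],[-0.5,0,-1],[0,0,-0.5]], twist=[0,0,0,0,0,0,0,0])

```text
t: 5.62
tool_pos: [0.5213, -0.1211, 0.1136]
orientation: [2.309, 2.13, 0.001]
force: [0.0, 0.7, -1.6]
opening: 0.0228
gripper_force: 5.9
```

Run:
```python
from h import *
c=cam('scene');w=cam('wrist');go()
a=cv2.resize(c['frame'][185:345,190:430],(720,480));b=cv2.resize(w['frame'],None,fx=.5,fy=.5)[100:240]
o=np.zeros((600,720,3),np.uint8);o[:480]=a;o[460:600,:320]=b
cv2.imwrite('pics/s2.png',o[:,:,::-1])
```

```text
t 5.725 pos [ 521.4 -120.8  113.4] yaw of tool y -4.6 tilt z -1.0 F [ 0.1 -0.2 -1.2] open 22.7 gf 6.0
```

View pics/s2.png

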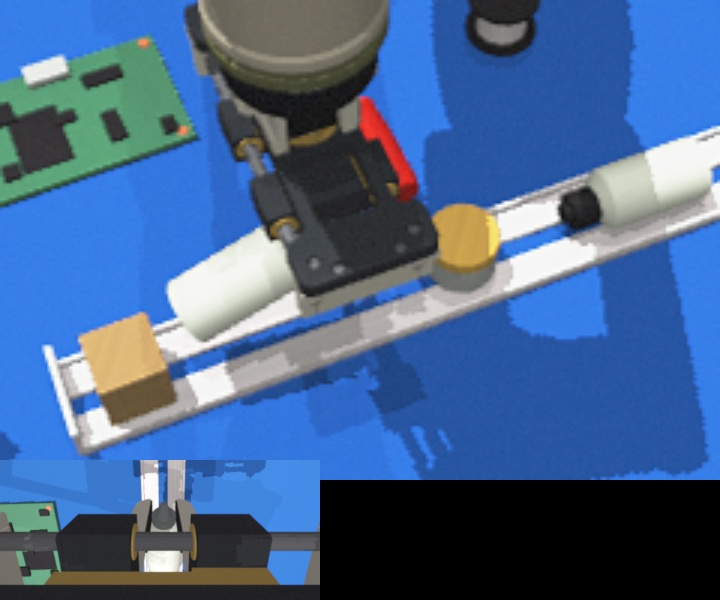

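The bottle is held but hasn't swung, because the grip is too tight. The carton hasn't moved. I'll ease the squeeze.

>>> apply_moves(delta_pos=[[0,0,0],[0,0,0],[0,0,0],[0,0,0]], twist=[0,0,0,0], squeeze=3)

```text
t: 6.22
tool_pos: [0.5209, -0.1205, 0.1124]
orientation: [-2.308, -2.131, 0.0]
force: [-0.4, -1.0, -0.6]
opening: 0.0231
gripper_force: 4.1
```

Run:
```python
from h import *
c=cam('scene');w=cam('wrist');go()
a=cv2.resize(c['frame'][185:345,190:430],(720,480));b=cv2.resize(w['frame'],None,fx=.5,fy=.5)[100:240]
o=np.zeros((600,720,3),np.uint8);o[:480]=a;o[460:600,:320]=b
cv2.imwrite('pics/s3.png',o[:,:,::-1])
```

```text
t 6.325 pos [ 520.9 -120.5  112.5] yaw of tool y -4.58 tilt z -1.0 F [ 0.3 -0.3 -0.4] open 22.9 gf 4.1
```

View pics/s3.png

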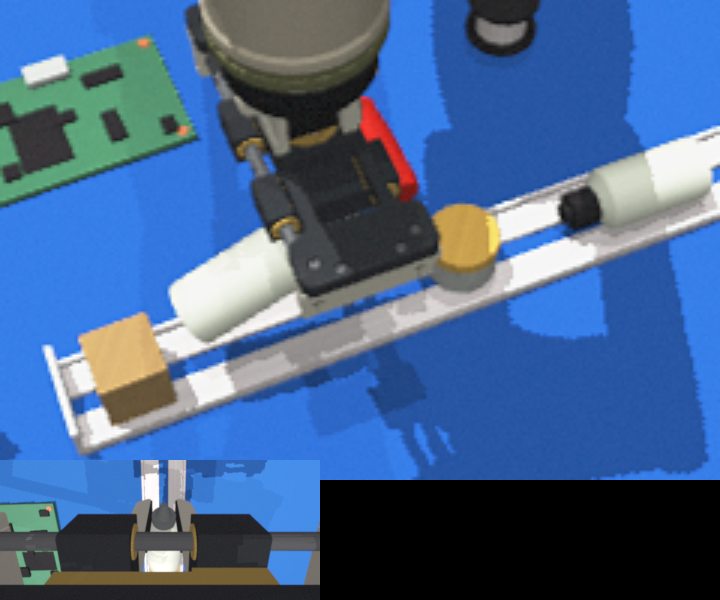

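Still near level at the lowest grip force. Quick upward jerks add inertia to the weight and should make it slip round.

>>> apply_moves(delta_pos=[[0,0,0],[0,0,-4],[0,0,0],[0,0,0]], twist=[0,0,0,0], gripper=2.2)

```text
t: 6.82
tool_pos: [0.5211, -0.1206, 0.1527]
orientation: [2.308, 2.13, 0.0]
force: [-0.2, 0.2, -0.2]
opening: 0.0221
gripper_force: 0.0
```

```bash
cat >> h.py <<'E'
def white(c,x0,x1,y0,y1):
    f=c['frame'][y0:y1,x0:x1].astype(int); m=((f.min(2)>150)&(f.max(2)-f.min(2)<60)).astype(np.uint8)
    n,l,st,ce=cv2.connectedComponentsWithStats(m); print([(s.tolist()) for s in st[1:] if s[4]>60])
E
python3 - <<'E'
from h import *
c=cam('top','t4.png');s=cam('scene','s4.png');go()
E
```

```text
t 6.925 pos [ 520.3 -120.4  151.6] yaw of tool y -4.58 tilt z -1.0 F [-0.4 -0.8  0.1] open 21.8 gf 0.0
```

Run:
```python
import cv2,numpy as np
a=cv2.imread('pics/s4.png')[185:345,190:430];b=cv2.imread('pics/t4.png')[150:250,200:470]
cv2.imwrite('pics/c4.png',np.vstack([cv2.resize(a,(600,400)),cv2.resize(b,(600,200))]))
```

```text
(no output)
```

View pics/c4.png

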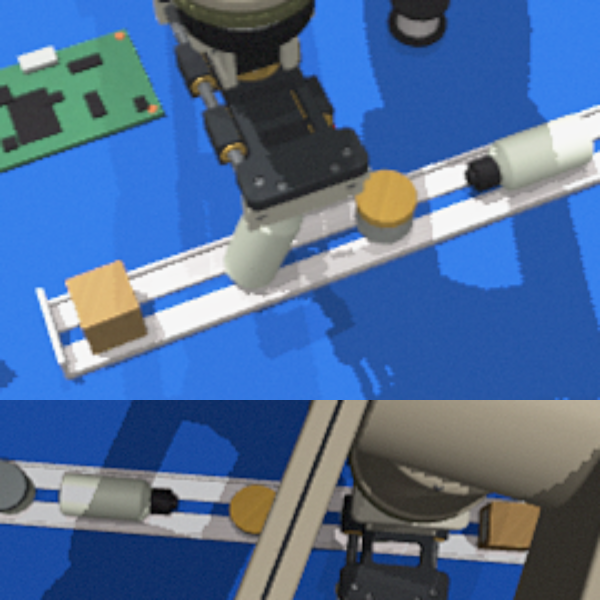

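Run:
```python
from h import *
s=cam('scene')
def cr(X): u,v=proj(s,X); return round((u-190)*2.5),round((v-185)*2.5)
for nm,zf in(('hang',.05),('stand',.004)):
  for y in(-.15,-.135,-.1205):
    print(nm,y,[cr((.5205+dx,y+dy,zf)) for dx,dy in((0,0),(.02,-.005),(0,-.021),(0.,.021))])
go()
```

```text
hang -0.15 [(225, 248), (230, 273), (198, 260), (252, 237)]
hang -0.135 [(244, 240), (250, 264), (218, 251), (271, 228)]
hang -0.1205 [(262, 232), (268, 256), (236, 243), (288, 221)]
stand -0.15 [(230, 278), (235, 302), (204, 289), (255, 267)]
stand -0.135 [(248, 270), (253, 294), (222, 281), (273, 259)]
stand -0.1205 [(265, 262), (270, 286), (240, 273), (290, 251)]
t 6.975 pos [ 520.3 -120.3  151.5] yaw of tool y -4.58 tilt z -1.0 F [-0.1  0.2 -0.5] open 22.2 gf 0.0
```

```bash
cat >> h.py <<'E'
def blob(f,u0,u1,v0,v1):
    # ascii thumbnail of whitish (#), mid grey (+), blue (.)
    for v in range(v0,v1,3):
        print(v,''.join((lambda p:'.' if p[2]>p[0]*1.6+10 else '#' if p.min()>140 else 'o' if p.min()>80 else '-')(f[v,u].astype(int)) for u in range(u0,u1,2)))
E
python3 - <<'E'
from h import *
blob(cv2.imread('pics/s4.png')[:,:,::-1],250,350,255,315)
blob(cam('scene','s5.png')['frame'],250,350,255,315);go()
E
```

```text
255 ..................------------------------ooo-----
258 ..................---oo---o-----------oooooo-o--o-
261 ...................-------o-------ooooooooo--o---o
264 ...................-----------oooooooooooo-----o-o
267 ...................o-----oooooooooooo####o--------
270 ...................oooooooooooooo########o--o-oo-o
273 ..................##ooooooooooo##########oo-------
276 .................###oo######oo#########o..oooooooo
279 ................#########oooo######o.......ooooooo
282 ............###o########oooo##oo.......o########o#
285 ........###o###########ooooo.......o##############
288 ...####o##############ooooo....o################o.
291 #####################ooooo.o################oo....
294 ###############o#####ooooo#############ooo........
297 ###########......###ooooo##########ooo............
300 ######o........###oooo#o#######ooo................
303 ##o........################ooo....................
306 ......#################oo.........................
309 ..#################oo-............................
312 ###############oo.................................

[... 502 characters left out ...]
.........###o#####o###ooo###o........########o#
285 ........###o#########ooooooo.......o##############
288 ...####o############ooooooo....o###############ooo
291 ###################ooooooo.oo###############o.....
294 ###################ooooooo#############ooo........
297 ###########.....##ooooooo##########oo.............
300 ######o........###oooooo#######oo-................
303 ##o........################ooo....................
306 ......#################ooo........................
309 ..#################oo-............................
312 ###############oo.................................
t 7.025 pos [ 520.3 -120.4  151.5] yaw of tool y -4.58 tilt z -1.0 F [-0.2 -0.8  0.3] open 22.1 gf 0.0
```

>>> apply_moves(delta_pos=[[0,0,0],[0,0,0]], twist=[0,0], gripper=1.8, squeeze=3)

```text
t: 7.28
tool_pos: [0.5208, -0.1205, 0.1523]
orientation: [-2.308, -2.13, 0.0]
force: [-0.2, 0.4, 0.9]
opening: 0.0179
gripper_force: 0.0
```

Run:
```python
from h import *
f=cam('scene','s6.png')['frame'];go()
cv2.imwrite('pics/c6.png',cv2.resize(f[215:335,210:390],(720,480),interpolation=cv2.INTER_CUBIC)[:,:,::-1])
```

```text
t 7.325 pos [ 520.9 -120.5  152.4] yaw of tool y -4.58 tilt z -1.0 F [-0.4  0.6 -0.4] open 18.3 gf 0.0
```

View pics/c6.png

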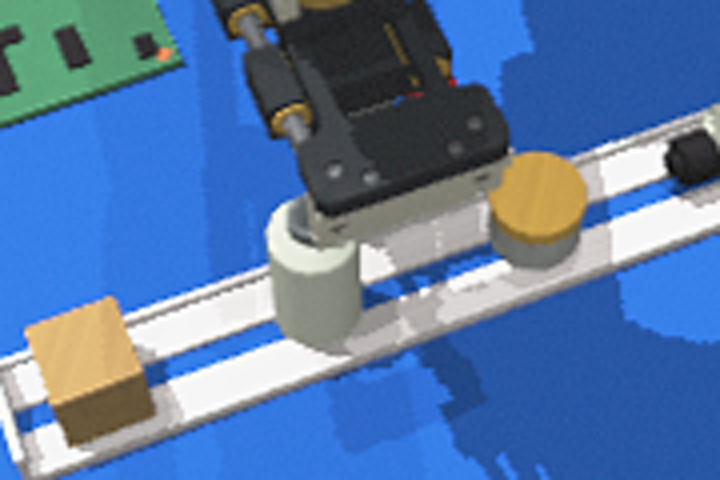

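The crop shows bottle A upright on its foot in the lane at (318,290), roughly mid-gap, and already free of the fingers. The carton and tin haven't moved. Next is bottle B.

>>> apply_moves(delta_pos=[[0,0,-3],[4,0,0],[5,0,0],[5,0,0],[3.3,0,0],[0,0,0]], twist=[0,0,0,0,0,0], gripper=6)

```text
t: 8.07
tool_pos: [0.5347, 0.054, 0.1826]
orientation: [-2.305, -2.135, -0.0]
force: [-0.4, -0.7, -0.5]
opening: 0.0602
gripper_force: 0.0
```

Run:
```python
from h import *
w=cam('wrist','w7.png');go((.5335,.052,.18),(.5335,.052,.037))
blob(w['frame'],280,380,150,320)
for k,y in(('capend',.0485),('foot',.149)): print(k,proj(w,(.534,y,.024)))
s=cam('scene','s7.png');blob(s['frame'],262,322,255,309)
```

```text
t 8.125 pos [534.7  52.6 182.6] yaw of tool y -4.45 tilt z -1.0 F [ 0.  -0.8 -0.4] open 59.8 gf 0.0
to [0.5335 0.052  0.18  ] tool cm [-0.07 -0.12  0.26]
to [0.5335 0.052  0.037 ] tool cm [ 0.   0.  14.3]
150 .....#####################################........
153 .....#####################################........
156 .....#####################################........
159 .....#####################################........
162 .....#####################################........
165 .....#####################################........
168 .....o####################################........
171 .....#####################################........
174 .....#####################################........
177 .....#####################################........
180 .....#####################################........
183 .....####################################o........
186 .....####################################o........
189 .....o###################################o........
192 .....o#############################o#####o........
195 .....o###################################o........
198 ......#####
[... 2310 characters left out ...]

foot (np.float64(316.63913095599236), np.float64(116.61015617225063))
255 ..............................
258 ..............................
261 ..............................
264 ...........o#oo...............
267 .........##oo--###.........###
270 ........##oooo-####....#######
273 .......###o###o-######o#######
276 .......#####--################
279 ........##########o##########o
282 ......##o#######ooo######o....
285 .####o##ooooooooooo##o.......#
288 #########oooooooooo-.....#####
291 #########oooooooooo..#########
294 #########oooooooooo###########
297 #####....oooooooooo##########o
300 o........##oooooo########oo-..
303 .....################ooo......
306 #################oo-..........
```

B's cap is where I predicted, and A is still standing. Going down to grip the cap.

>>> apply_moves(delta_pos=[[0,-0.05,3.5],[0,0,4],[0,0,4],[0,0,2],[0,0,1],[0,0,0]], twist=[0,0,0,0,0,0])

```text
t: 8.93
tool_pos: [0.5341, 0.0511, 0.0374]
orientation: [-2.309, -2.129, 0.001]
force: [-0.0, -0.6, 0.6]
opening: 0.0602
gripper_force: 0.0
```

>>> apply_moves(delta_pos=[[0,0,0],[0,0,0],[0,0,0],[0,0,0],[0,0,0],[0,0,0]], twist=[0,0,0,0,0,0], gripper=1.8, squeeze=3)

```text
t: 9.68
tool_pos: [0.5344, 0.0519, 0.0378]
orientation: [2.308, 2.131, 0.0]
force: [0.5, -1.6, 0.8]
opening: 0.0259
gripper_force: 3.0
```

>>> apply_moves(delta_pos=[[0,0,-1],[0,0,-1],[0,0,-1],[0.5,0,-1],[0.5,0,-1],[0.5,0,-1],[0.5,0,-1],[0,0,-1]], twist=[0,0,0,0,0,0,0,0])

```text
t: 10.68
tool_pos: [0.5358, 0.0723, 0.1182]
orientation: [-2.308, -2.132, 0.0]
force: [-0.6, 0.6, -1.5]
opening: 0.0257
gripper_force: 3.0
```

Run:
```python
from h import *
s=cam('scene','s8.png');go();blob(s['frame'],340,470,190,290)
```

```text
t 10.725 pos [536.7  72.1 119.8] yaw of tool y -4.55 tilt z -1.0 F [1.1 0.  0.6] open 26.0 gf 3.0
190 ...-----------...----------ooooo----------.......................
193 ...--oooooooo-....----------ooo------------......................
196 ...--oooooooo-....---ooo---------------------....................
199 ....----oo----.....--.ooooo-------------------...................
202 ......------...........ooooo-------------------..................
205 .......................o------------------------........---o.....
208 .......................o-------------------------.......----ooooo
211 .......................-------------------------------.----------
214 .......................o-------------------------------oooo......
217 ......................ooo-------------------------------oo#oo....
220 ......................oo------oo-------------------------ooo.....
223 .......................o------oooo-----------------------ooo.....
226 .......................o----ooooo-----------------------##oo.....
229 ........................o---oooooo----o--oo---------oo####oo.....
232 ..................
[... 677 characters left out ...]

262 oooooooo######o.......###o#oooo######oo..........................
265 oooooooooo........##########oo###oo-.............................
268 oooooooo......################o..................................
271 oooooo--..###############oo-.....................................
274 ------oo##############o-.........................................
277 ooooooo##########oo-.............................................
280 oooooo#######oo-.................................................
283 #########oo......................................................
286 #####oo..........................................................
289 #oo..............................................................
```

Run:
```python
from h import *
s=cam('scene')
for z in(.01,.05,.08): print(z,[np.round(proj(s,(.5365+dx,.0721+dy,z))).tolist() for dx,dy in((0,0),(-.01,-.019),(.01,.019),(.0175,-.0115))])
cv2.imwrite('pics/c8.png',cv2.resize(s['frame'][195:285,340:475],(720,480),interpolation=cv2.INTER_CUBIC)[:,:,::-1]);go()
```

```text
0.01 [[387.0, 256.0], [376.0, 256.0], [398.0, 256.0], [387.0, 265.0]]
0.05 [[390.0, 245.0], [379.0, 244.0], [401.0, 245.0], [390.0, 254.0]]
0.08 [[392.0, 235.0], [380.0, 235.0], [404.0, 236.0], [392.0, 245.0]]
t 10.775 pos [536.8  71.9 119.2] yaw of tool y -4.57 tilt z -1.0 F [-0.1  0.3 -2. ] open 25.8 gf 3.0
```

View pics/c8.png

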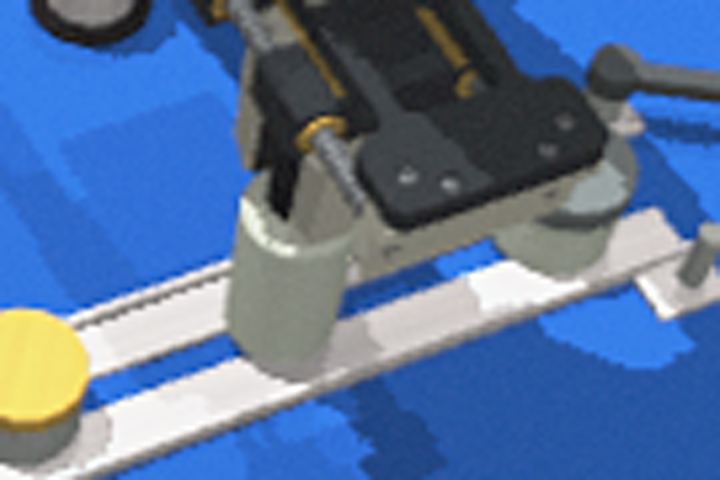

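The picture shows B hanging almost vertical under the fingers with its foot at about (392,262), just above the lane floor. I'll centre it in the gap and set it down.

>>> apply_moves(delta_pos=[[0.5,0,0],[0.6,0,0],[0.2,0,0],[0,0,0.4],[0,0,0.2],[0,0,0.2],[0,0,0]], twist=[0,0,0,0,0,0,0])

```text
t: 11.65
tool_pos: [0.5372, 0.0848, 0.11]
orientation: [2.308, 2.131, 0.001]
force: [-0.7, -0.4, 2.7]
opening: 0.0261
gripper_force: 3.0
```

>>> apply_moves(delta_pos=[[0,0,0.2],[0,0,0],[0,0,0]], twist=[0,0,0])

```text
t: 12.02
tool_pos: [0.537, 0.0848, 0.1078]
orientation: [2.308, 2.131, 0.0]
force: [-0.4, 0.9, 3.7]
opening: 0.0257
gripper_force: 3.0
```

>>> apply_moves(delta_pos=[[0,0,0],[0,0,0],[0,0,0],[0,0,-2],[0,0,-3],[0,0,-3],[0,0,0]], twist=[0,0,0,0,0,0,0], gripper=5)

```text
t: 12.9
tool_pos: [0.5388, 0.0849, 0.1905]
orientation: [2.306, 2.129, 0.006]
force: [0.8, 0.1, -0.1]
opening: 0.0497
gripper_force: 0.0
```

Run:
```python
from h import *
s=cam('scene','s9.png');go((.5,.36,.19),(.565,.345,.06));blob(s['frame'],250,460,200,310)
```

```text
t 12.95 pos [537.7  84.8 188.5] yaw of tool y -4.58 tilt z -1.0 F [-0.3  0.1 -0.7] open 50.0 gf 0.0
to [0.5  0.36 0.19] tool cm [27.13 -5.96 -0.15]
to [0.565 0.345 0.06 ] tool cm [-0.98  6.57 13.02]
200 .......................o#.........................--------........................ooooooo------------oooo
203 ........................##...........................--...........................oooooooo------ooooooooo
206 .........................##.......................................................oooooooooooooooooooooo-
209 ..........................##.....................................................oooooooooooooooooo.-----
212 ...........................#.....................................................oooooooooooooo.....o---.
215 ...........................o#...................................................oooooooooo.......##oooooo
218 ............................oo--o...............................................oooooo........o##########
221 o..........................------............................................-...............o##########.
224 oo...............
[... 2468 characters left out ...]
........................................
293 o##############oooooooooo################oo..............................................................
296 ############o..oooooooooo############oo..................................................................
299 ########o.......ooooooo##########oo......................................................................
302 ####........################oo-..........................................................................
305 ........################oo-..............................................................................
308 ....#################o...................................................................................
```

B stands with its cap at (410,227) and A is still upright at (290,285). Next I'll close the fingers and go to the outer side of the knob.

>>> apply_moves(delta_pos=[[4,0,0],[5,0,0],[5,0,0],[5,0,0],[5,0,0],[2.6,-0.2,0],[0,0,4],[0,0,0]], twist=[0,0,0,0,0,0,0,0], gripper=0, squeeze=20)

```text
t: 13.95
tool_pos: [0.5527, 0.3487, 0.1414]
orientation: [-2.306, -2.13, 0.016]
force: [-0.4, 0.3, -0.8]
opening: 0.0006
gripper_force: 0.0
```

Run:
```python
from h import *
t=cam('top','t10.png');go((.557,.350,.063))
w=cam('wrist','w10.png'); cv2.imwrite('pics/c10.png',np.vstack([w['frame'][:300,:],cv2.resize(t['frame'][150:240,90:282],(640,300))])[:,:,::-1])
print('knob w',proj(w,(.556,.315,.052)),'knob t',proj(t,(.556,.315,.052)),'tips in t',proj(t,robot.read_state()['tool_pos']-[0,0,.025]))
```

```text
t 14.0 pos [554.  349.  144.1] yaw of tool y -4.58 tilt z -1.0 F [ 0.  -0.1  0.2] open 0.6 gf 0.0
to [0.557 0.35  0.063] tool cm [0.15 0.33 8.11]
knob w (np.float64(334.04138539055197), np.float64(300.0005444879259)) knob t (np.float64(137.88407940527463), np.float64(185.29451220058573)) tips in t (np.float64(103.00721542301028), np.float64(178.46191953990444))
```

View pics/c10.png

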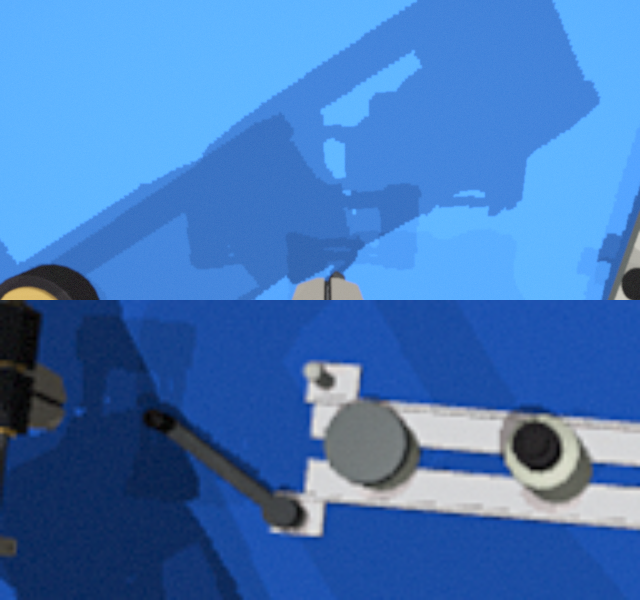

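The fingers are on the +y side of the knob, clear of it. The knob is at (155,420) in the lower half and B stands in its gap. Descending, then pushing along the arc.

>>> apply_moves(delta_pos=[[0.1,0.3,3],[0,0,3],[0,0,2.1],[0,0,0],[-0.8,0,0],[-0.8,0,0],[-0.3,0,0],[0,0,0]], twist=[0,0,0,0,0,0,0,0])

```text
t: 15.05
tool_pos: [0.5595, 0.3329, 0.0685]
orientation: [2.308, 2.13, 0.008]
force: [4.7, 4.7, -1.2]
opening: 0.0003
gripper_force: 2.7
```

>>> apply_moves(delta_pos=[[-0.4,0.6,0],[-0.45,0.6,0],[-0.5,0.55,0],[-0.55,0.5,0],[-0.6,0.45,0],[-0.6,0.4,0],[-0.65,0.35,0],[-0.7,0.3,0]], twist=[0,0,0,0,0,0,0,0])

```text
t: 16.05
tool_pos: [0.5912, 0.2838, 0.0661]
orientation: [-2.308, -2.13, 0.002]
force: [0.1, 0.5, 0.3]
opening: 0.0001
gripper_force: 0.4
```

Run:
```python
from h import *
go();p=robot.read_state()['tool_pos']*1000-[527.8,-24.5,0];a=np.radians(-4.47)
print('lane',p[0]*np.cos(a)+p[1]*np.sin(a),-p[0]*np.sin(a)+p[1]*np.cos(a))
t=cam('top','t11.png');blob(t['frame'],110,220,150,230)
for th in(0,15,30,45,60):
  T=np.radians(th-4.47);print(th,np.round(proj(t,(.507+.085*np.cos(T),.248+.085*np.sin(T),.052))))
```

```text
t 16.05 pos [591.2 283.8  66.1] yaw of tool y -4.59 tilt z -1.0 F [0.1 0.5 0.3] open 0.1 gf 0.4
lane 39.17536431588063 312.3092170904446
150 -------------------------..............................
153 -------------------------..............................
156 -------------------------..............................
159 --------------o----------..............................
162 ------------oo------------.............................
165 ----------#ooo------------.............................
168 ----------#-oo--.------------........o.................
171 ----------##o-----------------......##o#####...........
174 -------------o#----------...--......oo--####...........
177 --------------o--..--.......--......########...........
180 ----------------...--.......---.....#o#####ooo-ooo.....
183 -----------..---...--.......---......####ooooooooo#####
186 ------------.---...--........--......###oooooooooo-####
189 ------------.---...--........---.....##oooooooooooo-###
192 ----------------..---........---.......oooooooooooo-o##
195 --------------------.........---.......oooooooooooo-o..
198 --------------------..........--....o##ooooooooooo--o..
201 --------------------..........---...#####oooooooo-oo###
204 ----------------------........---...#######o-----oo####
207 ----------------------.........---..###################
210 --------------------..........-----####o###############
213 ---------------...............------###................
216 ---------------...............------###................
219 ---------------................oo-o####................
222 ----------------.......................................
225 ----------------.......................................
228 ----------------.......................................
0 [177. 167.]
15 [165. 168.]
30 [154. 171.]
45 [144. 177.]
60 [136. 186.]
```

>>> apply_moves(delta_pos=[[-0.5,0.1,0],[-0.5,0.1,0],[-0.4,0,0],[-0.2,0,0],[0,0,0]], twist=[0,0,0,0,0])

```text
t: 16.73
tool_pos: [0.5921, 0.2683, 0.0666]
orientation: [-2.309, -2.131, 0.001]
force: [-0.5, -0.1, 1.4]
opening: 0.0006
gripper_force: 0.0
```

```bash
cat > k.py <<'E'
from h import *
go();p=robot.read_state()['tool_pos']*1000-[527.8,-24.5,0];a=np.radians(-4.47)
print('lane',p[0]*np.cos(a)+p[1]*np.sin(a),-p[0]*np.sin(a)+p[1]*np.cos(a))
t=cam('top','t12.png');blob(t['frame'],130,220,159,222)
E
python3 k.py
```

```text
t 16.725 pos [592.1 268.3  66.6] yaw of tool y -4.59 tilt z -1.0 F [-0.5 -0.1  1.4] open 0.6 gf 0.0
lane 41.28497790409124 296.87964742936504
159 ---------o--------...........................
162 -------oo-----------.........................
165 -----oooo-----------.........................
168 ------ooo---------------...-.................
171 ------oo------------.---..##o#####...........
174 -------------------..---..oo--o###...........
177 -----------...--.....---..########...........
180 -----------...--.....---..o######ooo-ooo.....
183 -------.---..---.....---...####ooooooooo#####
186 -----------..--......---...###-ooooooooo-####
189 -----------..--......---...##-ooooooooooo-###
192 -----------..--......---.....oooooooooooo-o##
195 ---------------......---.....oooooooooooo-o..
198 ---------------......---..o###oooooooooo--o..
201 ---------------......---..o####-ooooooo-ooo##
204 -----------------....---..o######o-o---oo####
207 -----------------....---..###################
210 ----------...-......-----o###o###############
213 ----------..........------###................
216 ----------..........------###................
219 -----------..........ooooo###................
```

>>> apply_moves(delta_pos=[[-0.3,0,0],[-0.3,0,0],[-0.2,0,0],[-0.2,0,0],[0,0,0]], twist=[0,0,0,0,0])

```text
t: 17.4
tool_pos: [0.5916, 0.259, 0.0668]
orientation: [-2.308, -2.131, -0.001]
force: [1.5, 3.6, -1.0]
opening: 0.0002
gripper_force: 2.1
```

```bash
python3 k.py
```

```text
t 17.4 pos [591.6 259.   66.8] yaw of tool y -4.58 tilt z -1.0 F [ 1.5  3.6 -1. ] open 0.2 gf 2.1
lane 41.48654726718537 287.5905356430479
159 ------------o--------........................
162 ----------ooo---------.......................
165 ---------ooo-----------......................
168 ---------ooo---------------..................
171 ----------o-----------.---##o#####...........
174 -----------o----------.---oo--o###...........
177 --------------..---....---o#######...........
180 --------------..--.....---oo#####ooo-ooo.....
183 --------------..--.....--..####ooooooooo#####
186 --------------..--.....--..###-ooooooooo-####
189 -------------...--....---..##-ooooooooooo-###
192 -------------...--....---....oooooooooooo-o##
195 ------------------....---....oooooooooooo--..
198 ------------------....---.-o##oooooooooo--o..
201 -----------------.....---.ooo##-ooooooo-ooo##
204 -------------------...--..oo#####o-----oo####
207 --------------------..--..oo#################
210 -----------------...-----o###o###############
213 -------------.......------o##................
216 --------------......------o##................
219 --------------.......oo-oooo#................
```

Closing but not at the stop yet: the force is only 3.6 N. I'll go on in small steps.

>>> apply_moves(delta_pos=[[-0.2,0,0],[-0.2,0,0],[-0.1,0,0],[0,0,0]], twist=[0,0,0,0])

```text
t: 17.95
tool_pos: [0.5914, 0.2576, 0.0671]
orientation: [-2.305, -2.13, -0.009]
force: [4.2, 19.4, -5.9]
opening: 0.0004
gripper_force: 10.0
```

```bash
python3 k.py
```

```text
t 17.95 pos [591.4 257.6  67.1] yaw of tool y -4.51 tilt z -1.0 F [ 4.2 19.4 -5.9] open 0.4 gf 10.0
lane 41.46350611488013 286.2426511277903
159 -------------o-------........................
162 -----------oo---------.......................
165 ----------ooo----------......................
168 ----------ooo--------------..................
171 -----------o-----------.--##-#####...........
174 ------------o---------.---oo--o###...........
177 ---------------..--....---o#######...........
180 --------------...--....---o######ooo-ooo.....
183 --------------...--....---.####ooooooooo#####
186 --------------..---....--..###-ooooooooo-####
189 --------------..---....--..o#-ooooooooooo-###
192 --------------..--....---....oooooooooooo-o##
195 ------------------....---....oooooooooooo-o..
198 ------------------....---.-oo#oooooooooo--o..
201 ------------------....---.ooo##-ooooooo-ooo##
204 --------------------..--..ooo####o-----oo####
207 --------------------..---.oo#################
210 ------------------..-----oo##o###############
213 --------------......------o##................
216 ---------------.....------oo#................
219 ---------------......oooooooo................
```

The push stalled at 19 N, with the tool 16 mm beyond y = 270, so the bar is against its stop. I'll back off, lift away and check.

>>> apply_moves(delta_pos=[[0.5,0,0],[2,0,0],[3,0,0],[0,0,-4],[0,0,-5],[5,0,-5],[5,0,0],[0,0,0]], twist=[0,0,0,0,0,0,0,0])

```text
t: 19.0
tool_pos: [0.6021, 0.4061, 0.2008]
orientation: [-2.305, -2.134, -0.001]
force: [-0.5, -0.5, -0.8]
opening: 0.0004
gripper_force: 0.0
```

Run:
```python
from h import *
t=cam('top','t13.png');s=cam('scene','s13.png');go();blob(t['frame'],160,240,150,230);blob(s['frame'],210,500,200,330)
a=cv2.imread('pics/top0.png').astype(int);b=t['frame'][:,:,::-1].astype(int)
print('shut knob top/scene',proj(t,(.592,.2415,.052)),proj(s,(.592,.2415,.052)),'B cap',proj(t,(.535,.087,.104)),'A tip',proj(t,(.519,-.135,.1)))
# containers: colour centroids before/after
for n,im in(('0',a),('1',b)):
  B,G,R=im[...,0],im[...,1],im[...,2]
  for k,m,(u0,u1,v0,v1) in(('tin',(R>150)&(B<110)&(G>120),(290,340,185,225)),('carton',(R>B+30)&(R>90),(405,450,190,235)),('jar',(abs(R-B)<25)&(R>70)&(R<170),(186,216,177,206))):
    y,x=np.nonzero(m[v0:v1,u0:u1]);print(n,k,x.mean()+u0,y.mean()+v0,len(x))
```

```text
t 19.1 pos [602.4 402.7 199.8] yaw of tool y -4.52 tilt z -1.0 F [-1.  -0.3  0.1] open 0.0 gf 0.0
150 ........................................
153 ........................................
156 ........................................
159 ........................................
162 ........................................
165 ........................................
168 .......----.o...........................
171 ........---##o#####.....................
174 ........---oo--####.....................
177 ........---o#######.....................
180 ........---o######ooo-ooo...............
183 ........---.####ooooooooo###############
186 ........--..###oooooooooo-##############
189 ........--..##oooooooooooo-#############
192 .......---....oooooooooooo-o############
195 .......---....oooooooooooo-o.......o####
198 .......---.o###oooooooooo---............
201 .......---.#####oooooooo-o-o#####oo.....
204 .......--..#######o-----oo##############
207 ......---..#############################
210 .....-----o###o#########################
213 .....------###................-o########
216 .....---
[... 6693 characters left out ...]
.......................................................................................................................
shut knob top/scene (np.float64(176.97903280138806), np.float64(166.97907319464076)) (np.float64(479.64831204188226), np.float64(232.38856370260908)) B cap (np.float64(253.68654881011253), np.float64(193.24758137751417)) A tip (np.float64(377.9991846128753), np.float64(203.88816468898779))
0 tin 314.79732739420933 204.12249443207128 449
0 carton 430.8645418326693 211.89243027888446 502
0 jar 200.4072072072072 192.6972972972973 555
1 tin 314.8629213483146 204.10561797752808 445
1 carton 430.87824351297405 211.91616766467067 501
1 jar 200.29787234042553 192.64716312056737 564
```

The containers are within 0.1 px of where they started, both bottles are upright, and the knob is at (178,168) against a predicted shut position of (177,167). Handing in.

```bash
python3 -c "
from plant import robot
print(robot.close_job())"
```

```text
the job is handed in; nothing more can be done
None
```

I handed the job in at about 19 s: both bottles stand upright in their gaps, the turnbutton is shut against its stop post and the three containers have not moved, though the hand-in returned no verdict.

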